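# Find the blind hole of a spacer and present it hole-up

## Robot

A 7-joint arm with a two-finger parallel gripper is mounted at the origin on the work surface. World frame = base frame: x ahead of the robot, y to its left, z up, the work surface at z = 0. Lengths are in mm, angles in rad, forces in N, time in s.
With the tool pointing down it reaches from about 400 to 850 mm from the base axis. Payload 10.4 kg.
Tool frame: the origin (TCP) lies midway between the tips of the shut fingers; the grasp point (between the pads) lies 19 mm behind it; z points along the fingers, y is the line along which they close (so a half turn about z gives the same grasp; the last joint's range is limited). The gripper opens to 87 mm and grips with 3 to 60 N. Pads are 19 mm wide; open, the fingers measure 117 mm over their backs; the gripper's body (75 mm by 190 mm) begins 51 mm behind the grasp point.
Start: joints at [1.276, 0.332, -0.065, 1.46, 0.022, 1.35, -0.088], TCP at [167.812, -602.072, 222.576] pointing down, gripper open.
Joint ranges: [-2.6, 2.6], [-0.5, 2.12], [-1.47, 1.34], [0.16, 2.42], [-1.27, 4.41], [0.06, 2.06], [-2.6, 2.6]. Speed limits (rad/s): [2.22, 2.22, 2.79, 2.79, 3.14, 3.14, 3.14].

## Interface

Orientations are given as a unit quaternion [w, x, y, z].
In Python, from plant import get_obs, read_camera, camera_params, sign_off gives the robot as it stands.
- The arm moves only by the tool arm_command, never from a script. Its argument "deltas" is a list of rows, each a list of 7 numbers: the opening in per cent of the stroke, from 0 (shut) to 100 (fully open), then the shift along the tool's x, y, z in cm, then the turn, a rotation vector about the tool's x, y, z in rad. In form: [[jaw, x, y, z, rx, ry, rz], ...]. A call has 1 to 12 rows; each row is the pose to reach, as a shift and turn from the pose commanded when the call began, along the tool's axes at that moment; what a row does not reach only later rows make up. A row lasts 1/10 s, in which the tool goes at most 50 mm and 8.59 degrees, less where a joint would pass 70% of its speed; a pose out of reach is approached as far as the arm can. A call with a gripper value outside its range is refused whole. The fingers move at their own pace and stop on an object; "grip_force" is the grip in N (left out, the last holds). Time passes only in rows, so rows that repeat a pose let the fingers close. It gives the time, the measured TCP pose, the force, the opening and the grip force at its end, in the units of the state.
- get_obs(): the state, without advancing time (a new reading comes with each control period).
- read_camera(name): name is "side" or "top"; returns (picture, depth): 420x560x3 uint8, red, green, blue; 420x560 float32, mm along the optical axis (not along the pixel's ray), 0 where there is no reading.
- camera_params(name): a dict with "intrinsics" (3x3 intrinsics, pixels), "R" (3x3) and "t" (3): a world point X has camera coordinates R X + t. Camera axes: x right, y down, z forward; pixel columns grow to the right and rows downward; lengths in mm; the calibration is good to about 2 mm. A picture is of the moment at which its call begins. camera_params takes no time and is no camera call.
- sign_off(): hands the job in; it is judged then, once.
The state is a dict: "clock": time; "q": joint angles; "joint_velocities": joint speeds; "effort": joint torques, N m; "tcp_pos": TCP position; "tcp_rot": TCP orientation; "ft_force": force on the tool from outside, world axes, zero at the start; "ft_torque": the same for the moment, N m; "width": opening from 0.0 (shut) to 1.0 (fully open); "grip_force": force on a finger pad.
Only numpy, scipy, OpenCV 4.12 (cv2) and the standard library are available. Lean on these libraries where they do the work, as an engineer would, in place of code of your own. Each camera call takes 0.05 s, during which the arm holds its last target. There are 200 camera calls.

## Task

Pick up the brass spacer from the blue seat and find by feel which of its ends has the blind hole: offer the ends gently to the red pins of the sprung feeler, without driving it to its stop, until one pin goes well into the hole (12 mm or more). Then take it off the pin, turn it so that the hole looks straight up, and finish while holding it still in the gripper, hole up, over the middle of the light stage and about a hand's width (100 mm) above it. Let nothing touch the light stage, leave the spacer in the yellow seat, the mouse and the ring gauge alone; you may set your spacer back in the blue seat to take a new grip.

Things in the scene. Friction and masses are not known exactly. Their poses are not given: they have to be found in the camera images.
- spacer_1_mid (a point): Centre of one of two look-alike spacers: plain brass cylinder, 40 mm diameter, 60 mm long, about 0.18 kg, lying in a seat. x axis: along the cylinder. ONE end has a blind round hole (24 mm diameter, 35 mm deep, centred in the end face), the other is solid. Which end, +x or -x, is NOT known beforehand and differs between the two spacers.
- spacer_2_mid (a point): Centre of one of two look-alike spacers: plain brass cylinder, 40 mm diameter, 60 mm long, about 0.18 kg, lying in a seat. x axis: along the cylinder. ONE end has a blind round hole (24 mm diameter, 35 mm deep, centred in the end face), the other is solid. Which end, +x or -x, is NOT known beforehand and differs between the two spacers.
- spacer_1: The spacer of point spacer_1_mid; its origin is the same point, with the same axes.
- spacer_2: The spacer of point spacer_2_mid; its origin is the same point, with the same axes.
- cradle: Fixed aluminium plate, 100 x 250 mm, 12 mm high with its pads, with two seats 130 mm apart along its y: one on a blue pad, one on a yellow pad. Each seat is two V supports 8 mm thick, 18 mm either side of the seat's middle, at most 37 mm wide and 55 mm high, so fingers can reach down both sides of a lying spacer; no end stops. Origin: under its centre, z up.
- blue_seat (a point): Where the centre of a spacer lies when it rests in the blue seat, 65 mm above the table. x axis: along the lying spacer; y: sideways; z up.
- yellow_seat (a point): The same for the yellow seat; the spacer in it is not to be moved.
- stand: Fixed white stand of the feeler: column 22 x 26 mm on a foot 70 x 70 x 14 mm; origin under its centre. The feeler on top is a black block, 24 x 22 x 22 mm, its centre 95 mm and its top 106 mm above the table, with a level red pin (8 mm diameter, round-nosed) standing out 30 mm from each end along +x and -x. It slides along x against a spring.
- feeler_mid (a point): Middle of the feeler at rest, 95 mm above the table, level with both pins. x axis: along the pins, whose tips are 42 mm from this point either way; z up.
- feeler (a joint): How far the feeler is pushed from rest along the x axis of feeler_mid, in m, positive along +x. Spring 400 N/m; stops at +0.012 and -0.012 (not to be reached: keep within 0.011). A solid end pushed on a pin moves it; a hole lets the pin in with almost no push.
- tip_plus (a point): Tip of the red pin at the +x end; moves with the feeler.
- tip_minus (a point): Tip of the red pin at the -x end; moves with the feeler.
- light_stage: Light stage: fixed black box 130 x 130 x 22 mm with a round white glass (104 mm diameter) on top, 26 mm high in all. Origin: centre of its underside.
- stage_top (a point): Middle of the glass on top of the light stage, 26 mm above the table.
- mouse: Black computer mouse, 100 x 58 x 31 mm, origin under its centre. A bystander: leave it where it is.
- ring_gauge: Steel ring, 68 mm outside, 40 mm inside, 22 mm high, origin under its centre. A bystander: leave it where it is.

How it is judged:
By the outcome, as a careful person would: the job done as asked, in the order asked, and still so for the second after the job is handed in, while the arm keeps its last pose, push and grip.
It also fails if it takes over 64 s, if anything falls off the work surface, if the arm or the gripper's body presses on something with over 40 N, if the wrist force passes 120 N, or if a joint passes its speed limit or range.

## Working session

There is one attempt and no reset: what is moved stays moved. The work goes in short steps, Python scripts to look and compute and a tool call to move; the robot and the scene stay as the last step left them, time stands still between calls to the robot, and variables do not carry over. Pictures are saved under pics/ and viewed, at most 10 in all, crops included, and the job is handed in when it is done.

Besides the shell and the picture viewer there is one more tool, called after "Request:" by a JSON object that holds its "op" and its "data", one argument or row to a line. arm_command: Moves the arm, as the interface text tells. Its arguments: {"type":"object","properties":{"deltas":{"type":"array"},"grip_force":{"type":"number"}},"required":["deltas"]}

```bash
mkdir -p pics; cat > h.py <<'E'
import numpy as np, cv2
from plant import get_obs, read_camera, camera_params, sign_off
from scipy.spatial.transform import Rotation as R
def world(name,depth):
    p=camera_params(name);K=np.array(p['intrinsics']);Rm=np.array(p['R']);t=np.array(p['t'])
    v,u=np.mgrid[:420,:560]
    c=np.stack([(u-K[0,2])/K[0,0]*depth,(v-K[1,2])/K[1,1]*depth,depth],-1)
    return (c-t)@Rm
def rot(o): q=o['tcp_rot'];return R.from_quat([q[1],q[2],q[3],q[0]])
E
python3 - <<'E'
from h import *
for n in('top','side'):
    im,d=read_camera(n);cv2.imwrite(f'pics/{n}0.png',im[...,::-1]);np.savez(f'{n}0.npz',im=im,d=d)
    p=camera_params(n);print(n,-np.array(p['R']).T@np.array(p['t']),np.array(p['R']).round(2).tolist())
    W=world(n,d)
    hsv=cv2.cvtColor(im,cv2.COLOR_RGB2HSV)
    for c,lo,hi in(('blue',(100,120,50),(130,255,255)),('yellow',(25,150,80),(35,255,255)),('red',(0,170,80),(6,255,255)),('brass',(14,60,60),(24,255,255))):
        m=cv2.inRange(hsv,lo,hi);k,l,s,ce=cv2.connectedComponentsWithStats(m)
        for i in range(1,k):
            if s[i,4]>25:
                w=W[(l==i)&(d>0)];print(c,s[i],ce[i].round(),np.median(w,0).round(),w.min(0).round(),w.max(0).round())
o=get_obs();print(o['tcp_rot'],rot(o).as_matrix().round(3).tolist())
E
```

```text
top [ 450.87909897    7.78772522 1216.98495506] [[-0.0, -1.0, -0.01], [-0.99, 0.0, -0.1], [0.1, 0.01, -0.99]]
blue [203 176   7   4  26] [206. 178.] [642. 194.  24.] [638. 186.  19.] [647. 201.  31.]
blue [ 242  243   43   46 1003] [265. 266.] [431.  53.  13.] [382.   8.   5.] [487. 107.  70.]
yellow [234  79  18  14  83] [243.  85.] [856. 104.  61.] [838.  84.  53.] [872. 125.  67.]
yellow [238  88  27  27 399] [251. 101.] [832.  88.  13.] [800.  56.  -2.] [865. 120.  21.]
yellow [ 251  189   42   45 1012] [272. 212.] [547.  34.  13.] [510. -11.   6.] [616.  87.  88.]
red [160 234  13   7  36] [166. 237.] [498. 267. 100.] [492. 254.  97.] [505. 281. 105.]
red [139 243  11   6  27] [144. 246.] [479. 317. 100.] [474. 304.  94.] [485. 328. 105.]
brass [233  78  23  29 156] [243.  90.] [851. 105.  38.] [824.  78.  -2.] [891. 133.  64.]
brass [252 198  33  21 510] [268. 208.] [563.  44.  82.] [541.   8.   8.] [594.  85.  92.]
brass [247 256  28  20 456] [261. 265.] [436.  60.  83.] [412.  31.  10.] [456.  96.  90.]
side [ 358.81350502 -704.94671557  810.11695327] [[0.97, -0.25, 0.0], [-0
[... 1460 characters left out ...]
 [241.  91.] [ 735. 1870. -588.] [ 644. 1614. -734.] [ 835. 2232. -466.]
brass [198  91   4  12  28] [199.  97.] [ 448. 1860. -588.] [ 408.  747. -737.] [ 4.630e+02  2.235e+03 -1.000e+00]
brass [ 17 104  14   9  38] [ 23. 108.] [-756. 2221. -689.] [-800. 2195. -739.] [-723. 2246. -661.]
brass [360 170  28  33 510] [374. 187.] [844.  92.  14.] [799.  54.  -3.] [914. 191.  63.]
brass [ 267  193   41   42 1042] [286. 217.] [558.  26.  12.] [507. -14.  -2.] [618. 160.  87.]
brass [229 197  16  26 366] [237. 209.] [434.  47.  78.] [413.  26.  -4.] [456. 184.  88.]
[-6.33706131e-04  9.90779244e-01  1.35484601e-01 -1.07455173e-04] [[0.963, 0.268, -0.0], [0.268, -0.963, 0.001], [-0.0, -0.001, -1.0]]
```

View pics/top0.png

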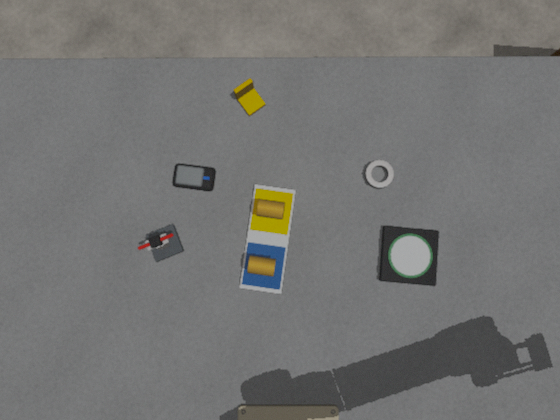

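View pics/side0.png

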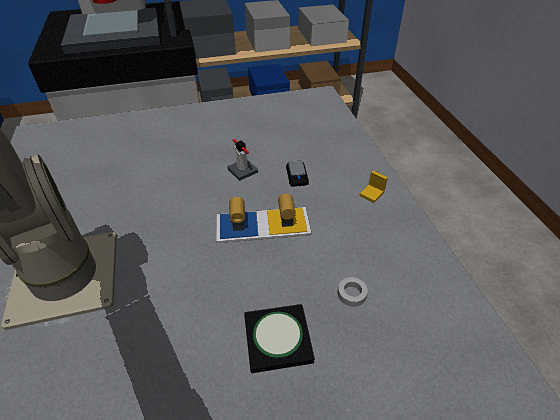

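The top view shows my spacer on blue at (261,266), the other on yellow at (268,208), the feeler at (156,240) with its pins, the stage at (410,256), the mouse at (194,177) and the ring at (379,174). The side view confirms this layout. Next I need exact poses.

```bash
python3 - <<'E'
from h import *
def plane(n,u,v,z):
    p=camera_params(n);K=np.array(p['intrinsics']);Rm=np.array(p['R']);t=np.array(p['t'])
    C=-Rm.T@t; r=Rm.T@np.linalg.inv(K)@np.array([u,v,1.]);return C+r*(z-C[2])/r[2]
z=np.load('top0.npz');im,d=z['im'],z['d'];hsv=cv2.cvtColor(im,cv2.COLOR_RGB2HSV);W=world('top',d)
def lab(lo,hi,x0,y0,x1,y1):
    m=cv2.inRange(hsv,lo,hi);k=np.zeros_like(m);k[y0:y1,x0:x1]=m[y0:y1,x0:x1];return k>0
# spacers via depth: points with z>66, near blue / yellow
for nm,b in(('blue',(235,250,290,285)),('yel',(240,192,300,225))):
    m=lab((10,60,40),(24,255,255),*b)
    w=W[m&(W[...,2]>70)&(W[...,2]<92)];
    r=cv2.minAreaRect(w[:,:2].astype(np.float32));print(nm,len(w),w.mean(0).round(1),np.percentile(w[:,2],[50,95]).round(1),r)
    v,u=np.nonzero(m);q=cv2.minAreaRect(np.stack([u,v],1).astype(np.float32));print(' px',q)
    P=np.array([plane('top',*c,75) for c in cv2.boxPoints(q)]);print(P.round(1).tolist(),P.mean(0).round(1))
    c=P[:,:2]-P[:,:2].mean(0);e=[P[1]-P[0],P[2]-P[1]];print([ (np.linalg.norm(x).round(1),np.degrees(np.arctan2(x[1],x[0])).round(1)) for x in e])
# feeler pins
m=lab((0,150,60),(8,255,255),130,225,185,255);v,u=np.nonzero(m)
P=np.array([plane('top',a,b,97)[:2] for a,b in zip(u,v)])
r=cv2.minAreaRect(P.astype(np.float32));print('feeler',r,np.degrees(np.linalg.svd(P-P.mean(0))[2][0]@[0,0]))
V=np.linalg.svd(P-P.mean(0))[2][0];s=(P-P.mean(0))@V;print(V,np.degrees(np.arctan2(V[1],V[0])),P.mean(0),P.mean(0)+V*(s.min()+s.max())/2,s.min(),s.max())
# white plate
m=((hsv[...,2]>150)&(hsv[...,1]<40)) | lab((100,120,50),(130,255,255),238,180,300,298)|lab((20,120,80),(35,255,255),238,180,300,298)
k=np.zeros(m.shape,np.uint8);k[180:298,236:300]=m[180:298,236:300]
v,u=np.nonzero(k);q=cv2.minAreaRect(np.stack([u,v],1).astype(np.float32));P=np.array([plane('top',*c,11) for c in cv2.boxPoints(q)]);print('plate',P.mean(0),[(np.linalg.norm(x).round(1),np.degrees(np.arctan2(x[1],x[0])).round(1)) for x in(P[1]-P[0],P[2]-P[1])])
# stage
for n in('top','side'):
    z2=np.load(n+'0.npz');h2=cv2.cvtColor(z2['im'],cv2.COLOR_RGB2HSV);k=((h2[...,2]>150)).astype(np.uint8)
    b=(385,230,435,282) if n=='top' else (248,308,308,360)
    kk=np.zeros_like(k);kk[b[1]:b[3],b[0]:b[2]]=k[b[1]:b[3],b[0]:b[2]]
    c=max(cv2.findContours(kk,0,2)[0],key=cv2.contourArea);e=cv2.fitEllipse(c);print('stage',n,e,plane(n,*e[0],26))
# feeler side view
h2=cv2.cvtColor(z2['im'],cv2.COLOR_RGB2HSV);m=cv2.inRange(h2,(0,120,60),(10,255,255));m[:130]=0;m[165:]=0
v,u=np.nonzero(m);P=np.array([plane('side',a,b,96)[:2] for a,b in zip(u,v)]);r=cv2.minAreaRect(P.astype(np.float32));print('feeler side',r)
im=np.load('top0.npz')['im'];a=cv2.resize(im[150:300,130:310],None,fx=3,fy=3)
b=cv2.resize(z2['im'][130:245,200:315],None,fx=4,fy=4);b=b[:450];o=np.zeros((460,1000,3),np.uint8)
o[:450,:540]=a;o[:450,540:1000]=b[:450,:460];cv2.imwrite('pics/z.png',cv2.resize(o,(800,368))[...,::-1])
E
```

```text
blue 436 [435.7  59.6  82.1] [83.1 87.7] ((435.3445739746094, 59.2655029296875), (58.824668884277344, 37.83879089355469), 81.77713775634766)
 px ((260.8800048828125, 265.3399658203125), (27.0114803314209, 17.111984252929688), 8.13010311126709)
[[420.9, 92.8, 75.0], [458.6, 87.5, 75.0], [449.9, 27.6, 75.0], [412.3, 33.1, 75.0]] [435.4  60.2  75. ]
[(np.float64(38.0), np.float64(-8.0)), (np.float64(60.5), np.float64(-98.3))]
yel 417 [562.5  38.7  82. ] [82.9 87.9] ((562.7575073242188, 38.974884033203125), (59.30706787109375, 37.530391693115234), 82.49857330322266)
 px ((271.3710632324219, 208.809814453125), (38.05352020263672, 16.66976547241211), 7.853313446044922)
[[549.6, 81.8, 75.0], [587.1, 76.8, 75.0], [575.0, -8.6, 75.0], [537.5, -3.3, 75.0]] [562.3  36.7  75. ]
[(np.float64(37.9), np.float64(-7.7)), (np.float64(86.2), np.float64(-98.1))]
feeler ((489.1705017089844, 292.69293212890625), (6.484598636627197, 80.48616027832031), 22.13257598876953) 0.0
[-0.37057314  0.92880329] 111.7509683493881 [490.08742839 290.82587362] [489.31747008 292.75569461] -38.16344551280039 42.31894542703846
plate [498.64821989  47.32175983  11.        ] [(np.float64(246.6), np.float64(-8.2)), (np.float64(98.5), np.float64(-98.7))]
stage top ((410.0907287597656, 255.29412841796875), (37.824378967285156, 38.914180755615234), 138.33245849609375) [ 456.99159712 -285.55080645   26.        ]
stage side ((277.46136474609375, 333.4434509277344), (39.29949188232422, 42.969207763671875), 85.50304412841797) [ 456.92949381 -286.86340961   26.        ]
feeler side ((489.3905944824219, 291.3568115234375), (7.579399585723877, 81.9828872680664), 21.286911010742188)
```

View pics/z.png

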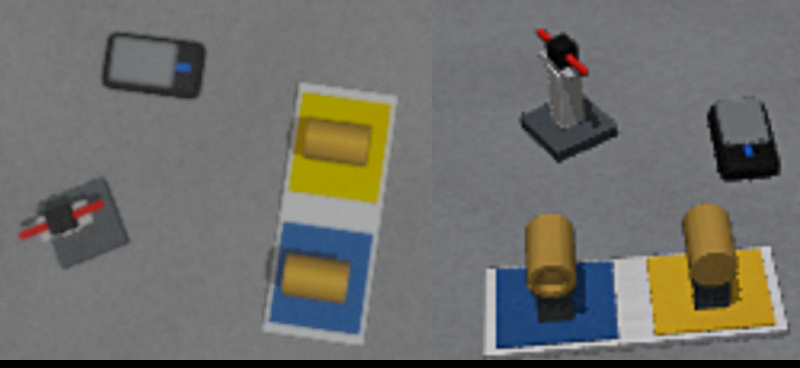

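The zoom shows a dark hole in the near (-y) end of the blue-seat spacer. That is only a hint, so the feeler still has to confirm it. The pins run at about 111.5° around (489,292). Before moving I'll check the arm's joint sign conventions so I can plan the final turn.

```bash
python3 - <<'E'
from h import *
import itertools
o=get_obs();q=o['q'];Rm=rot(o)
ax='zyzyzyz'
for s in itertools.product([1,-1],repeat=3):
    sg=[-1,1,s[0],1,s[1],1,s[2]]
    f=R.identity()
    for a,g,x in zip(ax,sg,q): f=f*R.from_euler(a,g*x)
    m=(f.inv()*Rm).as_rotvec();print(s,m.round(4))
# needed grasp motion in tool axes
a=np.radians(81.8)
X=np.array([np.cos(a),np.sin(a),0]);Z=np.array([0,0,-1.]);T=np.stack([X,np.cross(Z,X),Z],1)
print((Rm.inv()*R.from_matrix(T)).as_rotvec(), Rm.inv().apply(np.array([435.3,60,46+135])-o['tcp_pos']))
E
```

```text
(1, 1, 1) [ 0.    -0.     1.616]
(1, 1, -1) [ 0.     -0.      1.4389]
(1, -1, 1) [-0.0354  0.031   1.6252]
(1, -1, -1) [-0.0318  0.0333  1.4482]
(-1, 1, 1) [ 0.0339 -0.0339  1.7381]
(-1, 1, -1) [ 0.03   -0.0358  1.5611]
(-1, -1, 1) [ 0.     -0.      1.7478]
(-1, -1, -1) [ 0.     -0.      1.5708]
[-1.16232128e-03 -7.06038793e-04 -1.15587399e+00] [ 435.43232851 -565.52605526   41.54427362]
```

Request:
{"op": "arm_command", "data": {
  "deltas": [
    [100,5,-3,0,0,0,-0.13],
    [100,9,-6,0,0,0,-0.26],
    [100,13,-9,0,0,0,-0.4],
    [100,17,-12,0,0,0,-0.53],
    [100,21,-15,0,0,0,-0.66],
    [100,25,-18,0,0,0,-0.8],
    [100,29,-21,0,0,0,-0.93],
    [100,33,-24,0,0,0,-1.05],
    [100,36,-27,0,0,0,-1.156],
    [100,38,-31.5,0,0,0,-1.156],
    [100,39.5,-36,0,0,0,-1.156],
    [100,40.5,-40.5,1,0,0,-1.156]
  ]
}}

```text
clock: 1.3
tcp_pos: [449.9, -100.9, 213.1]
tcp_rot: [0.001, 0.755, 0.655, 0.0]
ft_force: [1.4, -0.3, -0.3]
width: 1.001
grip_force: 0.0
```

```bash
cat >> h.py <<'E'
def go(p,ang,Rt=None):
    "print delta in tool axes (cm, rad) to a TCP position, tool down with tool x at ang deg"
    o=get_obs();Rm=rot(o)
    if Rt is None:
        a=np.radians(ang);X=np.array([np.cos(a),np.sin(a),0]);Z=np.array([0,0,-1.]);Rt=R.from_matrix(np.stack([X,np.cross(Z,X),Z],1))
    print('d',(Rm.inv().apply(np.array(p)-o['tcp_pos'])/10).round(2),(Rm.inv()*Rt).as_rotvec().round(4),'t',o['clock'],'tcp',np.round(o['tcp_pos'],1),'q',np.round(o['q'],2),'F',np.round(o['ft_force'],1),o['width'],o['grip_force'])
E
python3 -c "
from h import *
go([435.3,60,140],81.8)"
```

```text
d [15.72 -3.73  7.3 ] [0.0016 0.0001 0.0011] t 1.3 tcp [ 449.9 -100.9  213.1] q [ 0.75  0.01 -0.62  1.86  0.    1.28 -0.02] F [ 1.4 -0.3 -0.3] 1.0008476633350956 0.0
```

Request:
{"op": "arm_command", "data": {
  "deltas": [
    [100,5,-1,2,0,0,0],
    [100,10,-2.4,4.5,0,0,0],
    [100,14,-3.4,6.5,0,0,0],
    [100,15.7,-3.7,7.3,0,0,0],
    [100,15.7,-3.7,7.3,0,0,0],
    [100,15.7,-3.7,7.3,0,0,0]
  ]
}}

```text
clock: 1.9
tcp_pos: [434.7, 57.4, 139.4]
tcp_rot: [-0.0, 0.755, 0.655, -0.0]
ft_force: [0.6, -1.5, 0.9]
width: 1.002
grip_force: 0.0
```

```bash
python3 -c "
from h import *
go([435.3,60,46],81.8)
im,d=read_camera('side');cv2.imwrite('pics/s1.png',cv2.resize(im[100:300,130:390],(780,600))[...,::-1])"
```

```text
d [0.26 0.03 9.34] [-0.0006  0.0003  0.0012] t 1.9 tcp [434.7  57.4 139.4] q [ 0.57  0.04 -0.8   2.    0.03  1.12 -0.39] F [ 0.6 -1.5  0.9] 1.0019258450544242 0.0
```

View pics/s1.png

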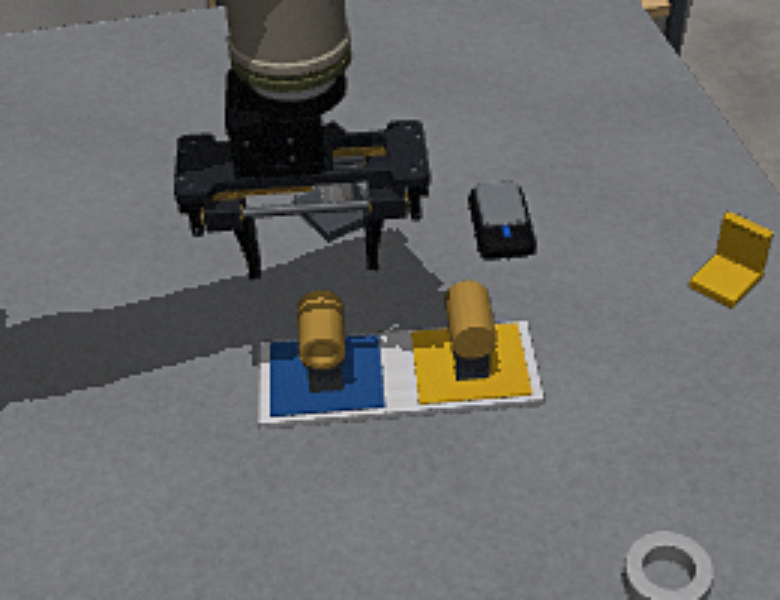

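The open gripper straddles the blue-seat spacer, with fingers at about (250,270) and (372,260) in the crop either side of it. I'll go down and grip.

Request:
{"op": "arm_command", "data": {
  "deltas": [
    [100,0.2,0,3,0,0,0],
    [100,0.2,0,6,0,0,0],
    [100,0.2,0,8,0,0,0],
    [100,0.2,0,9.3,0,0,0],
    [100,0.2,0,9.3,0,0,0],
    [100,0.2,0,9.3,0,0,0],
    [50,0.2,0,9.3,0,0,0],
    [40,0.2,0,9.3,0,0,0],
    [40,0.2,0,9.3,0,0,0],
    [40,0.2,0,9.3,0,0,0],
    [40,0.2,0,9.3,0,0,0],
    [40,0.2,0,9.3,0,0,0]
  ],
  "grip_force": 25
}}

```text
clock: 3.15
tcp_pos: [435.3, 59.4, 46.6]
tcp_rot: [0.0, 0.756, 0.655, 0.0]
ft_force: [0.3, 0.1, -0.3]
width: 0.541
grip_force: 0.0
```

Request:
{"op": "arm_command", "data": {
  "deltas": [
    [30,0,0,0,0,0,0],
    [30,0,0,0,0,0,0],
    [30,0,0,0,0,0,0],
    [30,0,0,0,0,0,0],
    [30,0,0,0,0,0,0],
    [30,0,0,0,0,0,0]
  ]
}}

```text
clock: 3.75
tcp_pos: [435.2, 59.4, 46.5]
tcp_rot: [-0.0, 0.756, 0.655, -0.0]
ft_force: [-1.3, -0.2, 0.8]
width: 0.455
grip_force: 25.0
```

```bash
python3 -c "
from h import *
go([435.3,60,46],81.8)"
```

```text
d [0.06 0.   0.05] [-0.0001  0.      0.0001] t 3.75 tcp [435.2  59.4  46.5] q [ 0.51  0.2  -0.79  2.09  0.18  0.92 -0.52] F [-1.3 -0.2  0.8] 0.4551868174461869 25.00007215887308
```

Request:
{"op": "arm_command", "data": {
  "deltas": [
    [30,0,0,-3,0,0,0],
    [30,0,0,-6,0,0,0],
    [30,0,0,-10,0,0,0],
    [30,3,0,-13,0,0,-0.05],
    [30,7,-0.6,-13.5,0,0,-0.12],
    [30,11,-1,-13.5,0,0,-0.19],
    [30,15,-1.3,-13.5,0,0,-0.26],
    [30,19,-1.6,-13.5,0,0,-0.33],
    [30,23,-2,-13.5,0,0,-0.4],
    [30,27,-2.4,-13.5,0,0,-0.46],
    [30,30,-2.6,-13.5,0,0,-0.518],
    [30,32.2,-2.8,-13.5,0,0,-0.518]
  ]
}}

```text
clock: 4.95
tcp_pos: [452.8, 384.2, 180.8]
tcp_rot: [-0.001, 0.561, 0.828, -0.0]
ft_force: [0.1, -0.0, -2.0]
width: 0.455
grip_force: 25.0
```

Request:
{"op": "arm_command", "data": {
  "deltas": [
    [30,0,0,0,0,0,0],
    [30,0,0,0,0,0,0],
    [30,0,0,0,0,0,0]
  ]
}}

```text
clock: 5.25
tcp_pos: [453.8, 381.0, 181.2]
tcp_rot: [0.0, 0.563, 0.826, -0.0]
ft_force: [-0.4, -0.2, -2.1]
width: 0.457
grip_force: 25.0
```

```bash
python3 -c "
from h import *
go([453.7,382.2,76],111.5)
im,d=read_camera('top');np.savez('t2.npz',im=im,d=d)
im,d=read_camera('side');np.savez('s2.npz',im=im,d=d);cv2.imwrite('pics/s2.png',cv2.resize(im[70:230,120:340],(770,560))[...,::-1])"
```

```text
d [ 0.12  0.04 10.52] [-0.0003  0.0009 -0.0014] t 5.25 tcp [453.8 381.  181.2] q [-0.01  0.46 -0.99  1.57  0.39  1.33 -0.68] F [-0.4 -0.2 -2.1] 0.4570587565788985 24.999555945396423
```

View pics/s2.png

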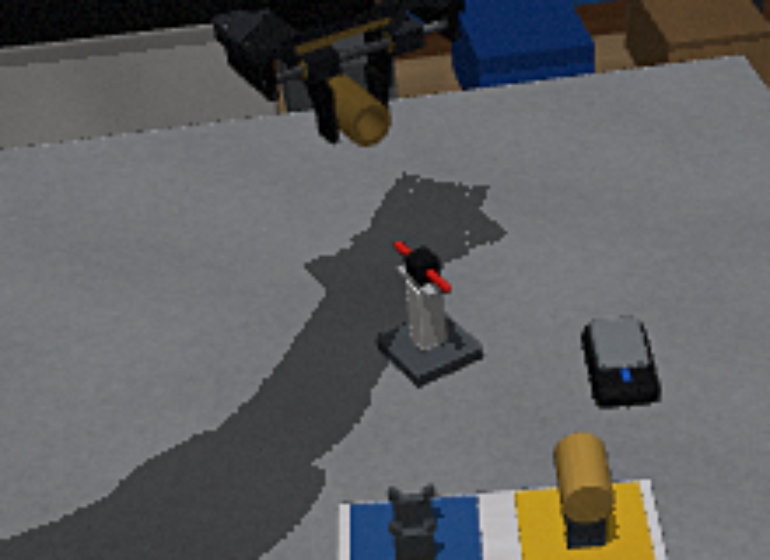

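The spacer is held with its hole end (365,120 in the crop) facing the feeler pin (400,245). I'll lower it to pin height and then approach gently.

Request:
{"op": "arm_command", "data": {
  "deltas": [
    [30,0.1,0,4,0,0,0],
    [30,0.1,0,8,0,0,0],
    [30,0.1,0,10.5,0,0,0],
    [30,0.1,0,10.5,0,0,0],
    [30,0.1,0,10.5,0,0,0],
    [30,-1.0,0,10.5,0,0,0],
    [30,-1.9,0,10.5,0,0,0],
    [30,-1.9,0,10.5,0,0,0],
    [30,-1.9,0,10.5,0,0,0]
  ]
}}

```text
clock: 6.25
tcp_pos: [461.1, 364.0, 77.2]
tcp_rot: [0.0, 0.563, 0.826, 0.0]
ft_force: [-0.4, -0.1, -2.1]
width: 0.457
grip_force: 25.0
```

```bash
python3 -c "
from h import *
f=np.array([np.cos(np.radians(111.5)),np.sin(np.radians(111.5))])
go([*(np.array([489.3,292])+f*72),76],111.5)
im,d=read_camera('side');a=im[90:190,180:290];cv2.imwrite('pics/s3.png',cv2.resize(a,(660,600))[...,::-1])"
```

```text
d [-0.53 -0.01  0.12] [ 0.0011  0.0002 -0.0016] t 6.25 tcp [461.1 364.   77.2] q [-0.02  0.55 -0.93  1.69  0.48  1.15 -0.71] F [-0.4 -0.1 -2.1] 0.4566609341690776 24.99982673674822
```

View pics/s3.png

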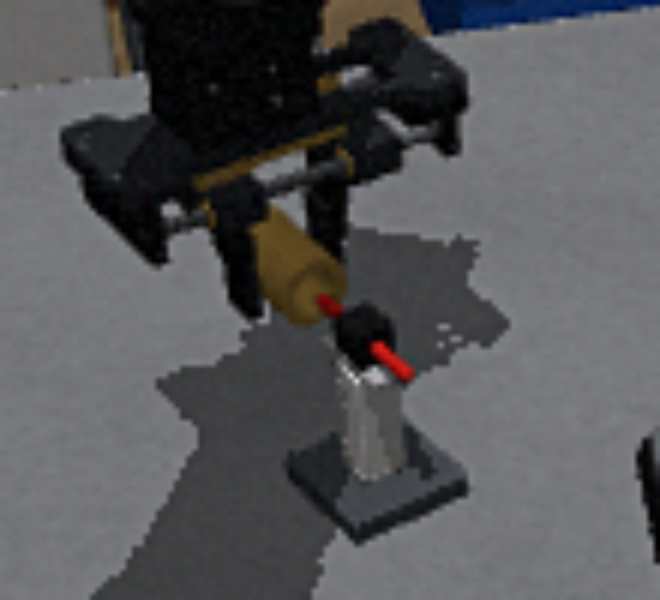

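The far pin at (325,300) points into the middle of the hole. I'll go in slowly and watch the force.

Request:
{"op": "arm_command", "data": {
  "deltas": [
    [30,-0.3,0,0.1,0,0,0],
    [30,-0.6,0,0.1,0,0,0],
    [30,-0.9,0,0.1,0,0,0],
    [30,-1.2,0,0.1,0,0,0],
    [30,-1.2,0,0.1,0,0,0],
    [30,-1.2,0,0.1,0,0,0],
    [30,-1.2,0,0.1,0,0,0]
  ]
}}

```text
clock: 7.0
tcp_pos: [464.7, 353.4, 75.5]
tcp_rot: [-0.0, 0.563, 0.827, 0.0]
ft_force: [-0.3, -0.6, -2.7]
width: 0.459
grip_force: 25.0
```

Request:
{"op": "arm_command", "data": {
  "deltas": [
    [30,-0.2,0,0,0,0,0],
    [30,-0.3,0,0,0,0,0],
    [30,-0.5,0,0,0,0,0],
    [30,-0.5,0,0,0,0,0],
    [30,-0.5,0,0,0,0,0]
  ]
}}

```text
clock: 7.5
tcp_pos: [466.7, 348.6, 75.5]
tcp_rot: [0.0, 0.563, 0.826, -0.0]
ft_force: [0.2, 0.4, -2.1]
width: 0.452
grip_force: 25.0
```

Request:
{"op": "arm_command", "data": {
  "deltas": [
    [30,-0.3,0,0,0,0,0],
    [30,-0.6,0,0,0,0,0],
    [30,-0.9,0,0,0,0,0],
    [30,-1.2,0,0,0,0,0],
    [30,-1.2,0,0,0,0,0],
    [30,-1.2,0,0,0,0,0],
    [30,-1.2,0,0,0,0,0]
  ]
}}

```text
clock: 8.2
tcp_pos: [471.0, 337.6, 75.5]
tcp_rot: [0.0, 0.563, 0.827, 0.0]
ft_force: [0.5, 0.3, -1.2]
width: 0.454
grip_force: 25.0
```

```bash
python3 -c "
from h import *
f=np.array([np.cos(np.radians(111.5)),np.sin(np.radians(111.5))])
go([*(np.array([489.3,292])+f*50),76],111.5);o=get_obs();print('insertion',72-(o['tcp_pos'][:2]-[489.3,292])@f,'Ff',o['ft_force'][:2]@f)
im,d=read_camera('side');a=im[90:190,180:290];cv2.imwrite('pics/s4.png',cv2.resize(a,(660,600))[...,::-1])"
```

```text
d [ 0.08  0.04 -0.04] [ 0.0001 -0.     -0.0001] t 8.2 tcp [471.  337.6  75.5] q [ 0.04  0.54 -0.93  1.71  0.47  1.14 -0.66] F [ 0.5  0.3 -1.2] 0.45412903362241497 24.999742526561022
insertion 22.843487214752948 Ff 0.1291189762003117
```

View pics/s4.png

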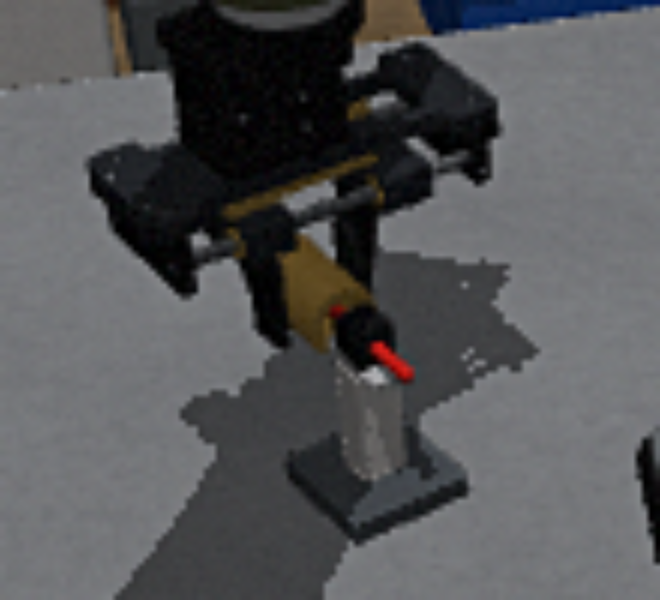

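The pin is about 22 mm inside the hole, there is no push (0.1 N), and the feeler block hasn't moved. The hole end is confirmed, so I'll retract, lift and carry.

Request:
{"op": "arm_command", "data": {
  "deltas": [
    [30,1,0,0,0,0,0],
    [30,2.5,0,0,0,0,0],
    [30,4.5,0,0,0,0,0],
    [30,5.5,0,0,0,0,0],
    [30,5.5,0,-3,0,0,0],
    [30,5.5,0,-7,0,0,0],
    [30,5.5,0,-11,0,0,0],
    [30,5.5,0,-15,0,0,0],
    [30,4,0,-19,0,0,0],
    [30,0,-1,-22,0,0,0.1],
    [30,-4,-1.5,-22.5,0,0,0.2],
    [30,-8,-2,-22.5,0,0,0.3]
  ]
}}

```text
clock: 9.45
tcp_pos: [481.8, 255.7, 302.1]
tcp_rot: [0.001, 0.681, 0.732, 0.001]
ft_force: [0.9, -1.0, -2.2]
width: 0.455
grip_force: 25.0
```

```bash
python3 -c "
from h import *
go([480,-80,300],62)"
```

```text
d [-33.47  -2.62   0.18] [ 0.0023 -0.0015  0.5614] t 9.45 tcp [481.8 255.7 302.1] q [ 0.26  0.24 -0.97  1.51  0.2   1.5  -0.65] F [ 0.9 -1.  -2.2] 0.4548915709776502 24.997105076909065
```

Request:
{"op": "arm_command", "data": {
  "deltas": [
    [30,-4,-0.3,0,0,0,0.07],
    [30,-8,-0.6,0,0,0,0.14],
    [30,-12,-0.9,0,0,0,0.2],
    [30,-16,-1.2,0,0,0,0.27],
    [30,-20,-1.5,0,0,0,0.34],
    [30,-24,-1.8,0,0,0,0.4],
    [30,-28,-2.1,0,0,0,0.48],
    [30,-31,-2.4,0,0,0,0.53],
    [30,-33.5,-2.6,0,0,0,0.56],
    [30,-33.5,-2.6,0,0,0,0.56],
    [30,-33.5,-2.6,0,0,0,0.56]
  ]
}}

```text
clock: 10.55
tcp_pos: [481.1, -79.6, 300.5]
tcp_rot: [-0.0, 0.856, 0.517, 0.0]
ft_force: [-0.2, 1.1, -1.6]
width: 0.457
grip_force: 25.0
```

```bash
python3 -c "
from h import *
def hor(a,p):
    a=np.radians(a);z=np.array([np.cos(a),np.sin(a),0]);x=np.array([0,0,-1.]);Rt=R.from_matrix(np.stack([x,np.cross(z,x),z],1))
    go(np.array(p)+19*z,0,Rt)
for a in(-118,-100,-90): hor(a,[457,-286.3,250])
"
```

```text
d [-21.32   7.47   5.04] [ 0.0036 -1.5713  0.004 ] t 10.55 tcp [481.1 -79.6 300.5] q [ 0.74  0.03 -0.68  1.65  0.02  1.46 -0.42] F [-0.2  1.1 -1.6] 0.45716707915015714 24.99995643272996
d [-21.23   8.06   5.04] [-0.2429 -1.5576 -0.2426] t 10.55 tcp [481.1 -79.6 300.5] q [ 0.74  0.03 -0.68  1.65  0.02  1.46 -0.42] F [-0.2  1.1 -1.6] 0.45716707915015714 24.99995643272996
d [-21.1    8.37   5.04] [-0.3795 -1.5378 -0.3793] t 10.55 tcp [481.1 -79.6 300.5] q [ 0.74  0.03 -0.68  1.65  0.02  1.46 -0.42] F [-0.2  1.1 -1.6] 0.45716707915015714 24.99995643272996
```

Request:
{"op": "arm_command", "data": {
  "deltas": [
    [30,-2,0.7,0,0,-0.14,0],
    [30,-4,1.4,0,0,-0.28,0],
    [30,-6,2.1,0,0,-0.42,0],
    [30,-8,2.8,0,0,-0.56,0],
    [30,-10,3.5,0,0,-0.7,0],
    [30,-12,4.2,0,0,-0.84,0],
    [30,-14,4.9,0,0,-0.98,0],
    [30,-16,5.6,0,0,-1.12,0],
    [30,-18,6.3,0,0,-1.26,0],
    [30,-20,7,0,0,-1.4,0],
    [30,-21.3,7.5,0,0,-1.5,0],
    [30,-21.3,7.5,0,0,-1.57,0]
  ]
}}

```text
clock: 11.75
tcp_pos: [448.2, -303.6, 299.5]
tcp_rot: [-0.366, -0.604, -0.366, 0.606]
ft_force: [0.5, 0.2, -3.3]
width: 0.452
grip_force: 25.0
```

```bash
cat >> h.py <<'E'
def hor(a,p):
    a=np.radians(a);z=np.array([np.cos(a),np.sin(a),0]);x=np.array([0,0,-1.]);Rt=R.from_matrix(np.stack([x,np.cross(z,x),z],1))
    go(np.array(p)+19*z,0,Rt)
E
python3 -c "
from h import *
hor(-118,[457,-286.3,140])
im,d=read_camera('side');cv2.imwrite('pics/s5.png',im[...,::-1])"
```

```text
d [ 1.595e+01 -1.000e-02 -9.000e-02] [0.0052 0.0031 0.0019] t 11.75 tcp [ 448.2 -303.6  299.5] q [ 0.05  0.6  -0.17  1.72  1.22  2.05 -0.85] F [ 0.5  0.2 -3.3] 0.4518904897763552 25.000387765467167
```

View pics/s5.png

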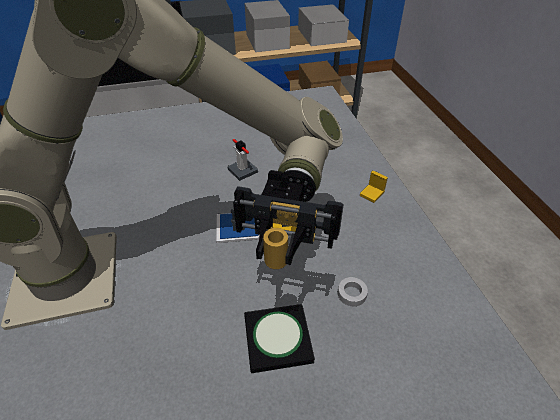

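The spacer is now upright with its open hole at (275,235) looking up. Joint 6 is near its limit, so I'll fit the arm's link lengths from the logged poses and pick a tool azimuth for the descent.

```bash
python3 - <<'E'
from h import *
from scipy.optimize import least_squares
def fr(q):
    f=R.identity();out=[np.array([0,0,1.])]
    for i,(a,g) in enumerate(zip('zyzyzyz',[-1,1,-1,1,-1,1,-1])):
        f=f*R.from_euler(a,g*q[i])
        if i in(1,3,5): out.append(f.apply([0,0,1.]))
    return np.array(out).T,f*R.from_euler('z',np.pi/2)
D=[([1.276,.332,-.065,1.46,.022,1.35,-.088],[167.8,-602.1,222.6]),([.51,.2,-.79,2.09,.18,.92,-.52],[435.2,59.4,46.5]),([.04,.54,-.93,1.71,.47,1.14,-.66],[471,337.6,75.5]),([.74,.03,-.68,1.65,.02,1.46,-.42],[481.1,-79.6,300.5])]
o=get_obs();D.append((o['q'],o['tcp_pos']))
A=np.vstack([fr(q)[0] for q,_ in D]);b=np.hstack([p for _,p in D]);L=np.linalg.lstsq(A,b,rcond=None)[0];print('L',L,'res',abs(A@L-b).max())
lo=np.array([-2.6,-.5,-1.47,.16,-1.27,.06,-2.6]);hi=np.array([2.6,2.12,1.34,2.42,4.41,2.06,2.6])
for z0 in(250,138):
  for a in(-118,-110,-103,-97,-90):
    t=np.radians(a);z=np.array([np.cos(t),np.sin(t),0]);x=np.array([0,0,-1.]);Rt=R.from_matrix(np.stack([x,np.cross(z,x),z],1));p=np.array([457,-286.3,z0])+19*z
    def res(q):
        M,f=fr(q);return np.r_[(M@L-p)/10,(f.inv()*Rt).as_rotvec()*50,.03*(q-o['q'])]
    s=least_squares(res,np.clip(o['q'],lo+.01,hi-.01),bounds=(lo+.005,hi-.005));M,_=fr(s.x)
    print(z0,a,np.abs(s.fun[:6]).max().round(3),s.x.round(2),'elbow',(M[:,:2]@L[:2]).round(),'wrist',(M[:,:3]@L[:3]).round())
E
```

```text
L [198.17796985 519.27054802 462.13364612 376.54512096] res 41.75159926835795
250 -118 0.0 [ 0.07  0.68 -0.16  1.76  1.19  1.98 -0.97] elbow [328. -22. 600.] wrist [625.  29. 250.]
250 -110 0.0 [ 0.05  0.63 -0.18  1.87  1.26  1.91 -1.  ] elbow [306. -16. 617.] wrist [579.  50. 250.]
250 -103 0.0 [ 0.05  0.59 -0.21  1.97  1.33  1.86 -1.03] elbow [287. -13. 631.] wrist [537.  62. 250.]
250 -97 0.0 [ 0.05  0.55 -0.23  2.06  1.4   1.81 -1.06] elbow [269. -12. 642.] wrist [501.  69. 250.]
250 -90 0.0 [ 0.05  0.5  -0.25  2.16  1.48  1.75 -1.09] elbow [249. -12. 654.] wrist [457.  71. 250.]
138 -118 0.0 [ 0.06  0.86 -0.15  1.76  1.15  1.91 -1.15] elbow [394. -24. 535.] wrist [625.  29. 138.]
138 -110 0.0 [ 0.05  0.83 -0.17  1.87  1.23  1.86 -1.19] elbow [381. -17. 550.] wrist [579.  50. 138.]
138 -103 0.0 [ 0.04  0.79 -0.2   1.97  1.31  1.82 -1.24] elbow [370. -14. 562.] wrist [537.  62. 138.]
138 -97 0.0 [ 0.04  0.77 -0.21  2.06  1.39  1.78 -1.28] elbow [361. -13. 571.] wrist [501.  69. 138.]
138 -90 0.0 [ 0.04  0.75 -0.24  2.16  1.48  1.76 -1.34] elbow [352. -15. 580.] wrist [457.  71. 138.]
```

```bash
python3 - <<'E'
from h import *
def fr(q):
    f=R.identity();out=[np.array([0,0,1.])]
    for i,(a,g) in enumerate(zip('zyzyzyz',[-1,1,-1,1,-1,1,-1])):
        f=f*R.from_euler(a,g*q[i])
        if i in(1,3,5): out+=[f.apply([0,0,1.]),f.apply([1.,0,0])]
    return np.array(out).T
D=[([1.276,.332,-.065,1.46,.022,1.35,-.088],[167.8,-602.1,222.6]),([ 0.75,0.01,-0.62,1.86,0.,1.28,-0.02],[449.9,-100.9,213.1]),([.57,.04,-.8,2.0,.03,1.12,-.39],[434.7,57.4,139.4]),([.51,.2,-.79,2.09,.18,.92,-.52],[435.2,59.4,46.5]),([-.01,.46,-.99,1.57,.39,1.33,-.68],[453.8,381,181.2]),([.04,.54,-.93,1.71,.47,1.14,-.66],[471,337.6,75.5]),([.26,.24,-.97,1.51,.2,1.5,-.65],[481.8,255.7,302.1]),([.74,.03,-.68,1.65,.02,1.46,-.42],[481.1,-79.6,300.5])]
o=get_obs();D.append((o['q'],o['tcp_pos']))
A=np.vstack([fr(q) for q,_ in D]);b=np.hstack([p for _,p in D]);L=np.linalg.lstsq(A,b,rcond=None)[0];print('L',L.round(1),'res',abs(A@L-b).max())
np.save('L.npy',L)
M=fr(o['q'])*L;print('elbow',M[:,:3].sum(1).round(),'wrist',M[:,:5].sum(1).round())
for n in('side','top'):
    im,d=read_camera(n);W=world(n,d)
    m=(d>0)&(W[...,2]>120)&(W[...,2]<420)&(W[...,1]>-60)&(W[...,1]<200)&(W[...,0]>400)&(W[...,0]<800);w=W[m]
    for y in range(-60,200,40):
        k=w[(w[:,1]>=y)&(w[:,1]<y+40)]
        if len(k)>5:print(n,y,len(k),np.percentile(k,[2,98],axis=0).round().tolist())
E
```

```text
L [268.3 458.1  46.3 440.5  11.7 369.5  -6.3] res 41.619743912772066
elbow [297. -12. 620.] wrist [609.  46. 314.]
side -60 2807 [[444.0, -59.0, 295.0], [648.0, -22.0, 418.0]]
side -20 672 [[520.0, -20.0, 295.0], [673.0, 19.0, 413.0]]
side 20 116 [[601.0, 20.0, 310.0], [674.0, 37.0, 382.0]]
top -60 1225 [[529.0, -59.0, 302.0], [659.0, -21.0, 417.0]]
top -20 1488 [[547.0, -19.0, 303.0], [674.0, 19.0, 418.0]]
top 20 1498 [[509.0, 21.0, 307.0], [667.0, 59.0, 417.0]]
top 60 125 [[555.0, 60.0, 279.0], [614.0, 71.0, 319.0]]
```

```bash
python3 -c "
from h import *
hor(-135,[457,-286.3,260])"
```

```text
d [ 3.95 -0.59  0.08] [ 0.3042 -0.0015  0.002 ] t 11.9 tcp [ 449.2 -301.8  299.5] q [ 0.05  0.6  -0.17  1.72  1.22  2.05 -0.85] F [ 0.7  0.1 -0.6] 0.45453446434936284 24.999910444021225
```

Request:
{"op": "arm_command", "data": {
  "deltas": [
    [30,0.5,-0.1,0,0.05,0,0],
    [30,1,-0.2,0,0.1,0,0],
    [30,1.5,-0.3,0,0.15,0,0],
    [30,2,-0.4,0,0.2,0,0],
    [30,2.7,-0.5,0,0.25,0,0],
    [30,3.3,-0.6,0,0.3,0,0],
    [30,3.9,-0.6,0,0.3,0,0],
    [30,3.9,-0.6,0,0.3,0,0],
    [30,3.9,-0.6,0,0.3,0,0]
  ]
}}

```text
clock: 12.8
tcp_pos: [442.9, -300.5, 261.5]
tcp_rot: [0.271, 0.654, 0.272, -0.652]
ft_force: [0.4, 0.0, -2.0]
width: 0.459
grip_force: 25.0
```

```bash
python3 -c "
from h import *
hor(-135,[457,-286.3,138])"
```

```text
d [ 1.235e+01  1.000e-02 -7.000e-02] [ 0.0021 -0.0025  0.001 ] t 12.8 tcp [ 442.9 -300.5  261.5] q [-0.14  0.79  0.21  1.5   0.92  2.05 -0.81] F [ 0.4  0.  -2. ] 0.4589849272472994 25.000087413936853
```

It reached -135°. I'll go down part way and check the clearances.

Request:
{"op": "arm_command", "data": {
  "deltas": [
    [30,1.5,0,0,0,0,0],
    [30,3,0,0,0,0,0],
    [30,4.5,0,0,0,0,0],
    [30,6,0,0,0,0,0],
    [30,7,0,0,0,0,0],
    [30,7,0,0,0,0,0],
    [30,7,0,0,0,0,0]
  ]
}}

```text
clock: 13.5
tcp_pos: [442.8, -300.9, 191.6]
tcp_rot: [0.271, 0.653, 0.271, -0.653]
ft_force: [0.1, -0.7, -2.6]
width: 0.45
grip_force: 25.0
```

```bash
python3 - <<'E'
from h import *
hor(-135,[457,-286.3,138])
for n in('side','top'):
    im,d=read_camera(n);W=world(n,d)
    m=(d>0)&(W[...,2]>100)&(W[...,2]<330)&(W[...,1]>-150)&(W[...,1]<200)&(W[...,0]>480)&(W[...,0]<900);w=W[m]
    for y in range(-150,200,40):
        k=w[(w[:,1]>=y)&(w[:,1]<y+40)]
        if len(k)>5:print(n,y,len(k),np.percentile(k,[2,98],axis=0).round().tolist())
    if n=='side': a=im
    else: b=im
cv2.imwrite('pics/s6.png',np.vstack([cv2.resize(a[60:400,150:450],(529,600))[:,:],])[...,::-1])
E
```

```text
d [ 5.36 -0.02 -0.14] [ 0.0004 -0.0002  0.0001] t 13.5 tcp [ 442.8 -300.9  191.6] q [-0.13  0.9   0.2   1.49  0.87  2.   -0.9 ] F [ 0.1 -0.7 -2.6] 0.45048642888571755 24.999915473163128
side -150 882 [[557.0, -149.0, 187.0], [705.0, -111.0, 233.0]]
side -110 2407 [[547.0, -109.0, 191.0], [739.0, -71.0, 327.0]]
side -70 1170 [[516.0, -70.0, 195.0], [751.0, -37.0, 328.0]]
top -150 1186 [[530.0, -149.0, 193.0], [698.0, -111.0, 236.0]]
top -110 1237 [[585.0, -109.0, 193.0], [743.0, -71.0, 321.0]]
top -70 1120 [[617.0, -69.0, 213.0], [751.0, -31.0, 328.0]]
top -30 847 [[602.0, -29.0, 191.0], [719.0, 10.0, 327.0]]
top 10 66 [[582.0, 11.0, 181.0], [693.0, 16.0, 324.0]]
```

View pics/s6.png

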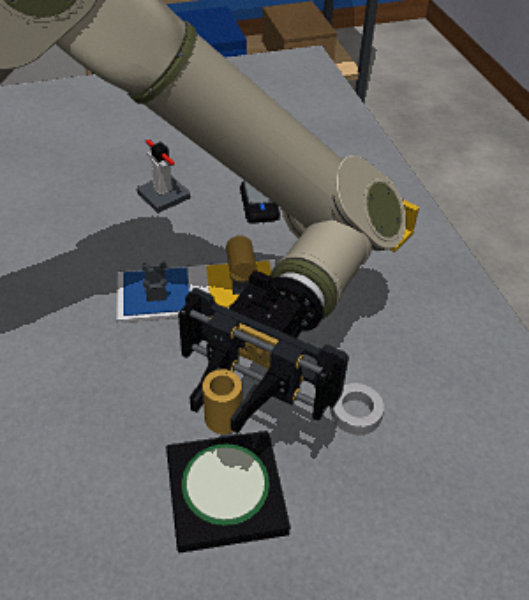

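Hole up at (222,385) in the crop. The wrist hangs at x of about 700, clear of the yellow-seat spacer and well above the ring. I'll go down the rest of the way and settle.

Request:
{"op": "arm_command", "data": {
  "deltas": [
    [30,1,0,-0.1,0,0,0],
    [30,2,0,-0.1,0,0,0],
    [30,3,0,-0.1,0,0,0],
    [30,4,0,-0.1,0,0,0],
    [30,5,0,-0.1,0,0,0],
    [30,5.3,0,-0.1,0,0,0],
    [30,5.3,0,-0.1,0,0,0],
    [30,5.3,0,-0.1,0,0,0],
    [30,5.3,0,-0.1,0,0,0],
    [30,5.3,0,-0.1,0,0,0],
    [30,5.3,0,-0.1,0,0,0]
  ]
}}

```text
clock: 14.7
tcp_pos: [443.5, -300.1, 138.8]
tcp_rot: [0.271, 0.654, 0.271, -0.653]
ft_force: [-0.6, 0.5, -2.3]
width: 0.454
grip_force: 25.0
```

```bash
python3 - <<'E'
from h import *
hor(-135,[457,-286.3,138])
for n in('side','top'):
    im,d=read_camera(n);W=world(n,d);h=cv2.cvtColor(im,cv2.COLOR_RGB2HSV)
    m=(cv2.inRange(h,(12,60,40),(24,255,255))>0)&(np.hypot(W[...,0]-457,W[...,1]+286)<45)&(W[...,2]>60);w=W[m]
    t=w[w[:,2]>np.percentile(w[:,2],98)-8];r=cv2.minEnclosingCircle(t[:,:2].astype(np.float32));print(n,len(w),np.percentile(w[:,2],[2,50,98]).round(1),'rim',r)
E
```

```text
d [ 0.08 -0.02 -0.03] [ 0.0004 -0.0011 -0.0002] t 14.7 tcp [ 443.5 -300.1  138.8] q [-0.12  0.99  0.19  1.46  0.84  1.96 -0.96] F [-0.6  0.5 -2.3] 0.4539564380978206 25.000101998448372
side 580 [112.4 156.9 169.7] rim ((455.354248046875, -285.989990234375), 20.48345375061035)
top 388 [126.1 165.9 172.7] rim ((456.6723937988281, -286.6837158203125), 20.25191879272461)
```

```bash
python3 -c "
from h import *
print(sign_off())"
```

```text
the job is handed in; nothing more can be done
None
```

The job is handed in: the far pin went about 22 mm into the end that faced the robot's right (-y) in the blue seat, with almost no push, and the spacer is now held still, hole up, over the middle of the light stage, centre about 113 mm and bottom about 83 mm above the glass.

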